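# Run a freshly varnished box into the drying lane

## Robot

A 7-joint arm with a two-finger parallel gripper is mounted at the origin on a cart in front of the work surface, level with it; the furniture and walls round the work are solid. World frame = base frame: x ahead of the robot, y to its left, z up, the work surface at z = 0. Lengths are in m, angles in rad, forces in N, time in s.
With the tool pointing down it reaches from about 0.425 to 0.925 m from the base axis. Payload 6.8 kg.
Tool frame: the origin (TCP) lies midway between the tips of the shut fingers; the grasp point (between the pads) lies 19 mm behind it; z points along the fingers, y is the line along which they close (so a half turn about z gives the same grasp; the last joint's range is limited). The gripper opens to 85 mm and grips with 20 to 120 N. Pads are 22 mm wide; open, the fingers measure 114 mm over their backs; the gripper's body (76 mm by 85 mm) begins 54 mm behind the grasp point. The pads swing forward as they close: fully open they stand 13 mm farther back than shut.
Start: joints at [1.064, 0.477, 0.022, 1.555, -0.011, 1.109, -0.083], TCP at [0.262, -0.622, 0.21] pointing down, gripper open.
Joint ranges: [-2.96, 2.96], [-0.34, 2.1], [-1.41, 1.46], [0.24, 2.44], [-1.37, 4.51], [0.17, 1.92], [-2.96, 2.96]. Speed limits (rad/s): [2.39, 2.39, 3.14, 3.14, 3.14, 3.14, 3.14].

## Interface

Orientations are given as a unit quaternion [w, x, y, z].
In Python, from station import bot gives the robot as it stands.
- The arm moves only by the tool jog_arm, never from a script. Its argument "rows" is a list of rows, each an object of numbers: "fingers": the finger opening in mm, from 0 to 85.4; "x", "y", "z": the shift along the tool's x, y, z in mm; "ax", "ay", "az": the turn, a rotation vector about the tool's x, y, z in degrees. A call has exactly 8 rows; each row shifts and turns the commanded pose from where the row before left it, along the tool's axes as they then stand; what a row does not reach is not made up. A row lasts 1/10 s, in which the tool goes at most 50 mm and 8.59 degrees, less where a joint would pass 70% of its speed; a pose out of reach is approached as far as the arm can. A call with a gripper value outside its range is refused whole. The fingers move at their own pace and stop on an object; "force" is the grip in N (left out, the last holds). Time passes only in rows, so rows that do not move let the fingers close, or fill a call up. It gives the time, the measured TCP pose, the force, the opening and the grip force at its end, in the units of the state.
- bot.get_obs(): the state, without advancing time (a new reading comes with each control period).
- bot.read_camera(name): name is "scene" or "top" or "wrist"; returns a dict with "pixels" (420x560x3 uint8, red, green, blue), "vertical_fov" (degrees; the focal length in pixels is half the picture's height over the tangent of half this angle, whatever the lens; pixels are square), "cx", "cy" (the principal point, pixels), "world_from_camera" (4x4, takes a point from camera to world coordinates). Camera axes: x right, y down, z forward; pixel columns grow to the right and rows downward; lengths in m; the calibration is good to about 2 mm. A picture is of the moment at which its call begins. There is no depth.
- bot.hand_in(): hands the job in; it is judged then, once.
The state is a dict: "t": time; "q": joint angles; "joint_vel": joint speeds; "joint_torque": joint torques, N m; "eef_pos": TCP position; "tool_rot": TCP orientation; "contact_force": force on the tool from outside, world axes, zero at the start; "torque": the same for the moment, N m; "gripper_width": opening from 0.0 (shut) to 1.0 (fully open); "grasp_force": force on a finger pad.
Only numpy, scipy, OpenCV 4.12 (cv2) and the standard library are available. Lean on these libraries where they do the work, as an engineer would, in place of code of your own. Each camera call takes 0.05 s, during which the arm holds its last target. There are 200 camera calls.

## Task

The lid and the two long sides of the pine box are wet with varnish, so it must not be gripped or lifted. With the fingertips on its dry near end, push it off the loading plate and down the roller lane, straight between the guide rails, so that the box touches neither rail and the robot never touches the wet lid or sides, until the spring catch has sprung up again behind it. Leave it resting there, between catch and end stop, and do not disturb the things beside the lane.

Things in the scene. Friction and masses are not known exactly. Their poses are not given: they have to be found in the camera images.
- lane: Aluminium drying lane fixed on the table, lying roughly from the robot's right to its left: loading plate, then a roller track with guide rails and an end stop. Origin at table height under the middle of the mouth, where the rails begin; x runs down the lane (the way to push), y to the left of that way, z up. The running surface (plate and roller tops) is 34 mm above the origin.
- lane_mouth (a point): Middle of the mouth on the running surface, axes as lane, from which: flat loading plate x = -229 to +1 mm, 130 mm wide; rollers x = 6 to 242 mm, stiffish, so that the box does not coast.
- lane_bay (a point): Middle of the drying bay on the roller tops, at x = 182 mm of the lane, between the catch tip (x = 125 mm) and the end-stop bumpers (faces at x = 242 mm; the bracket behind them is 54 mm high above the table). The box comes to rest with its centre 177 to 190 mm down the lane.
- rail_left: Left guide rail (+y of the lane), a fixed steel bar in the lane's frame. Inner face at y = +36 mm for x = 10 to 246 mm (72 mm clear between rails, box 56 mm: 8 mm to spare each side); before that, from x = -14 mm, it flares out to y = +41 mm. It spans 38 to 48 mm above the table, so fingertips 52 mm or more above the table pass over it.
- rail_right: Right guide rail (-y of the lane), the mirror image of the left.
- box_center (a point): Centre of the pine box: 104 mm long (x axis, pointing roughly down the lane), 56 mm wide (y), 44 mm high (22 mm above and below this point), 0.35 kg give or take 30 percent. The near end, to be pushed, is flat and dry, at x = -52 mm. It starts on the loading plate up to 10 mm off the lane's middle and up to 0.15 rad askew.
- pine_box: The same box, origin at the centre of its underside, same axes.
- side_left: Wet left long side of the box, a darker panel 88 x 38 mm let in between the two 8 mm thick end boards, at y = +28 mm of the box; same frame as pine_box.
- side_right: Wet right long side, at y = -28 mm of the box; same frame as pine_box.
- box_lid: Wet lid of the box, a darker panel 88 x 54 mm let in between the two end boards, flush with their tops (44 mm above the underside); same frame as pine_box.
- catch (a joint): Spring catch, a steel ramp 18 mm wide in the middle of the lane between the two rows of rollers, rad. 0 = up (as at the start), about 0.26 = pressed flush by the box passing over it. It takes about 1 N to press down at the tip.
- catch_tip (a point): Top of the catch's tip, at x = 125 mm of the lane, 8 mm above the rollers when up. The catch is up behind the box once the box's near end has passed it (box centre at x = 177 to 190 mm of the lane).
- varnish_tin: Tin 77 mm across, 77 mm high, standing right beside the lane on the robot's side; a bystander. Origin at the centre of its underside.
- sand_block: Sanding block 40 x 68 x 28 mm, lying beside the lane on the robot's side; a bystander. Origin at the centre of its underside.
- reel: White thread spool 34 mm across, 45 mm high, standing beside the lane on the far side; a bystander. Origin at the centre of its underside.

How it is judged:
By the outcome, as a careful person would: the job done as asked, in the order asked, and still so for the second after the job is handed in, with the robot touching nothing.
It also fails if it takes over 51 s, if anything falls off the work surface, if the arm or the gripper's body presses on something with over 40 N, if the wrist force passes 120 N, or if a joint passes its speed limit or range.

## Working session

There is one attempt and no reset: what is moved stays moved. The work goes in short steps, Python scripts to look and compute and a tool call to move; the robot and the scene stay as the last step left them, time stands still between calls to the robot, and variables do not carry over. Pictures are saved under pics/ and viewed, at most 11 in all, crops included, and the job is handed in when it is done.

Besides the shell and the picture viewer there is one more tool, called after ">>>" by a JSON object that holds its "method" and its "body", one argument or row to a line. jog_arm: Moves the arm, as the interface text tells. Its arguments: {"type":"object","properties":{"rows":{"type":"array","items":{"type":"object","properties":{"fingers":{"type":"number"},"x":{"type":"number"},"y":{"type":"number"},"z":{"type":"number"},"ax":{"type":"number"},"ay":{"type":"number"},"az":{"type":"number"}}}},"force":{"type":"number"}},"required":["rows"]}

```bash
mkdir -p pics; ls; python3 - <<'E'
from station import bot
import cv2,numpy as np
o=bot.get_obs();print({k:np.round(v,3) for k,v in o.items()})
for n in ("top","scene"):
    c=bot.read_camera(n);cv2.imwrite(f"pics/{n}0.png",c["pixels"][:,:,::-1]);print(n,c["vertical_fov"],c["cx"],c["cy"],np.round(c["world_from_camera"],4).tolist())
E
```

```text
pics
{'t': np.float64(0.0), 'q': array([ 1.064,  0.478,  0.022,  1.556, -0.011,  1.109, -0.083]), 'joint_vel': array([-0.   ,  0.   , -0.001, -0.001,  0.001, -0.001, -0.   ]), 'joint_torque': array([-1.0000e-03, -5.9646e+01,  1.6070e+00, -2.8121e+01,  1.2000e-02,
        9.0000e-03,  0.0000e+00]), 'eef_pos': array([ 0.262, -0.621,  0.209]), 'tool_rot': array([-0.001,  0.98 ,  0.198, -0.   ]), 'contact_force': array([-0.305,  0.114,  0.126]), 'torque': array([ 0.031, -0.013, -0.021]), 'grasp_force': np.float64(0.0), 'gripper_width': np.float64(0.996)}
top 45.29785076289519 274.43777172822763 205.1279792468851 [[-0.0088, -0.9927, 0.1207, 0.4188], [-0.9997, 0.0117, 0.0236, -0.0987], [-0.0248, -0.1204, -0.9924, 0.9104], [0.0, 0.0, 0.0, 1.0]]
scene 44.33489835776353 279.40532915680626 212.87739851132108 [[-0.7357, -0.5215, 0.4322, 0.15], [-0.6772, 0.5782, -0.4551, 0.3127], [-0.0126, -0.6275, -0.7785, 0.7118], [0.0, 0.0, 0.0, 1.0]]
```

View pics/top0.png

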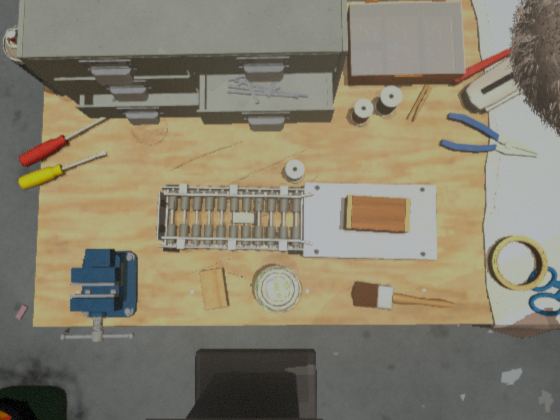

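View pics/scene0.png

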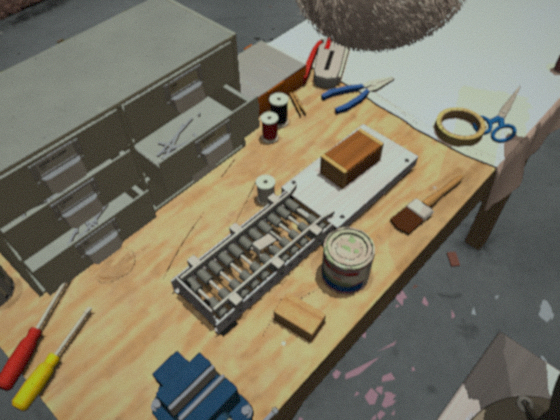

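Top view: the plate (white, u 303–437, v 183–259), the box on it (u 345–410, v 195–231), and the lane running image-left to u≈160. The tin is at (277,288), the block at (214,288), and the reel at (293,170). The scene view shows the same things from the other side, all in clear sight.

```bash
cat > h.py <<'E'
import cv2,numpy as np
from station import bot
def cam(n,save=None):
    c=bot.read_camera(n);c["f"]=210/np.tan(np.radians(c["vertical_fov"]/2))
    if save: cv2.imwrite(save,c["pixels"][:,:,::-1])
    return c
def ray(c,uv):
    uv=np.atleast_2d(np.asarray(uv,float));d=np.c_[(uv[:,0]-c["cx"])/c["f"],(uv[:,1]-c["cy"])/c["f"],np.ones(len(uv))]
    T=c["world_from_camera"];return T[:3,3],d@T[:3,:3].T
def plane(c,uv,z):
    o,d=ray(c,uv);return o+d*((z-o[2])/d[:,2])[:,None]
def tri(c1,p1,c2,p2):
    o1,d1=ray(c1,p1);o2,d2=ray(c2,p2);out=[]
    for a,b in zip(d1,d2):
        s=np.linalg.lstsq(np.c_[a,-b],o2-o1,rcond=None)[0];P,Q=o1+a*s[0],o2+b*s[1];out.append(np.r_[(P+Q)/2,np.linalg.norm(P-Q)])
    return np.array(out)
def proj(c,P):
    T=np.linalg.inv(c["world_from_camera"]);p=np.atleast_2d(P)@T[:3,:3].T+T[:3,3];return p[:,:2]/p[:,2:]*c["f"]+[c["cx"],c["cy"]]
E
python3 - <<'E'
from h import *
t=cam("top");s=cam("scene")
def crop(c,x,y,w,h,k): return cv2.resize(c["pixels"][y:y+h,x:x+w,::-1],None,fx=k,fy=k,interpolation=cv2.INTER_CUBIC)
cv2.imwrite("pics/tc.png",crop(t,300,170,150,100,5)); cv2.imwrite("pics/tl.png",crop(t,150,170,160,90,5))
cv2.imwrite("pics/sc.png",crop(s,165,120,260,200,3))
E
```

```text
(no output)
```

View pics/tc.png

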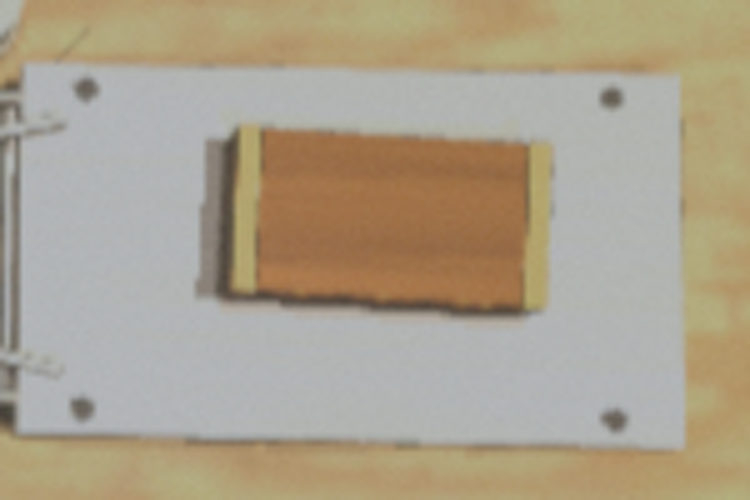

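View pics/tl.png

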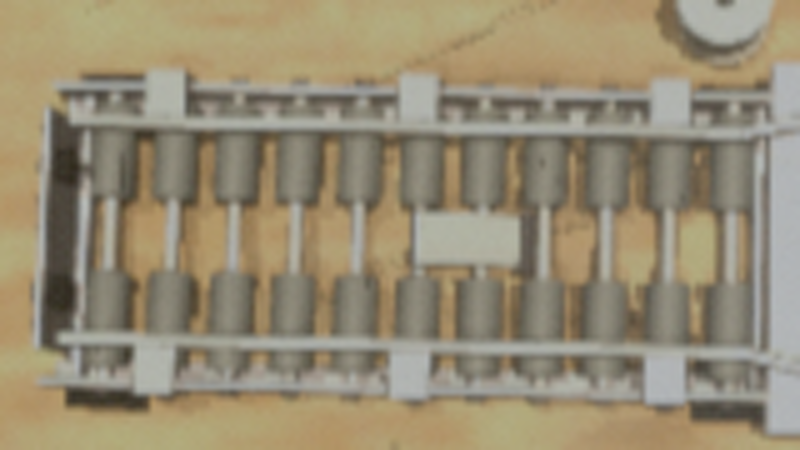

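View pics/sc.png

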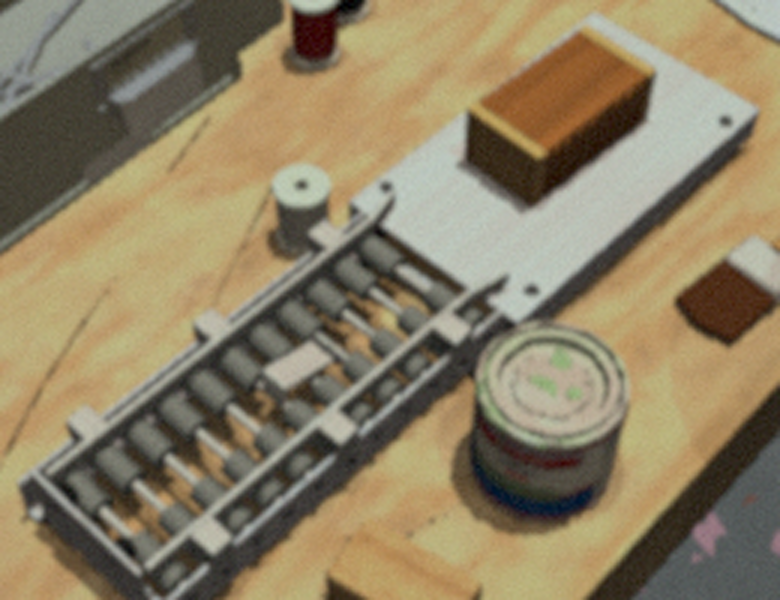

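Crops:
- **Top:** box lid outline is at about (348,195), (410,199), (409,232), (346,228). Plate corners are at about (304,183), (436,185), (437,260), (303,257). The inner edges of the rails run at v≈195–197 and 237–240.
- **Scene:** the box top corners and the two near plate corners are clear.

```bash
cat > m.py <<'E'
from h import *
def quad(c,m):
    k=max(cv2.findContours(m,cv2.RETR_EXTERNAL,cv2.CHAIN_APPROX_NONE)[0],key=cv2.contourArea);return k[:,0].astype(float)
def boxrect(c,z,roi,pad=0.5):
    hsv=cv2.cvtColor(cv2.GaussianBlur(c["pixels"],(3,3),0),cv2.COLOR_RGB2HSV)
    m=((hsv[...,1]>90)&(hsv[...,2]>110)).astype(np.uint8);M=np.zeros_like(m);x0,y0,x1,y1=roi;M[y0:y1,x0:x1]=m[y0:y1,x0:x1]
    M=cv2.morphologyEx(M,cv2.MORPH_OPEN,np.ones((3,3)));P=plane(c,quad(c,M),z)[:,:2]*1000
    (cx,cy),(w,h),a=cv2.minAreaRect(P.astype(np.float32));b=cv2.boxPoints(((cx,cy),(w,h),a))
    e=max((b[1]-b[0],b[2]-b[1]),key=np.linalg.norm);e=e*np.sign(e[1]);return np.array([cx,cy]),np.degrees(np.arctan2(e[1],e[0])),(w,h)
E
python3 - <<'E'
from m import *
t=cam("top");s=cam("scene")
C=lambda p,x,y,k:[((a+.5)/k-.5+x,(b+.5)/k-.5+y) for a,b in p]
# height check: box top corners & plate corners in both views (top crop / scene crop)
bt=C([(238,124),(231,293),(546,310),(553,143)],300,170,5); bs=C([(470,107),(543,155),(654,72),(585,28)],165,120,3)
pt=C([(22,63),(15,433),(686,448),(681,74)],300,170,5); ps=C([(352,206),(517,323),(757,112),(594,15)],165,120,3)
print("box",np.round(tri(t,bt,s,bs)*1000,1));print("plate",np.round(tri(t,pt,s,ps)*1000,1))
P=plane(t,pt,.034)[:,:2]*1000;print("plate plane",P.round(1),np.linalg.norm(P-np.roll(P,1,0),axis=1).round(1))
B=plane(t,bt,.078)[:,:2]*1000;print("box plane",B.round(1),np.linalg.norm(B-np.roll(B,1,0),axis=1).round(1))
for a,b in ((0,1),(3,2)):pass
print(boxrect(t,.078,(335,188,425,240)))
# rails, inner top edges
g=cv2.cvtColor(t["pixels"],cv2.COLOR_RGB2GRAY)
R=plane(t,C([(80,126),(740,138),(80,335),(740,350)],150,170,5),.048)[:,:2]*1000;print("rails",R.round(1))
for p in (P[[3,0]],P[[2,1]],R[[0,1]],R[[2,3]],B[[3,0]],B[[2,1]]):
    d=p[1]-p[0];d*=np.sign(d[1]);print("heading",np.degrees(np.arctan2(d[1],d[0])).round(2))
E
```

```text
box [[ 5.359e+02 -2.009e+02  7.720e+01  1.900e+00]
 [ 4.794e+02 -1.967e+02  8.000e+01  1.700e+00]
 [ 4.745e+02 -3.004e+02  7.320e+01  1.500e+00]
 [ 5.300e+02 -3.059e+02  7.100e+01  3.000e-01]]
plate [[ 5.657e+02 -1.313e+02  2.700e+01  2.400e+00]
 [ 4.358e+02 -1.259e+02  3.200e+01  0.000e+00]
 [ 4.294e+02 -3.575e+02  2.750e+01  1.900e+00]
 [ 5.598e+02 -3.628e+02  2.640e+01  1.000e-01]]
plate plane [[ 565.5 -130.4]
 [ 435.8 -125.9]
 [ 428.5 -356.2]
 [ 558.6 -360.6]] [230.3 129.8 230.4 130.2]
box plane [[ 536.6 -200.3]
 [ 480.3 -196.5]
 [ 473.6 -299.7]
 [ 529.  -304.2]] [104.2  56.5 103.4  55.6]
(array([ 504.10461426, -248.97750854]), np.float32(85.88383), (101.46707916259766, 55.21294403076172))
rails [[ 544.   111.1]
 [ 537.  -118.4]
 [ 471.3  109.8]
 [ 463.8 -117.3]]
heading 88.29
heading 88.19
heading 88.25
heading 88.12
heading 85.79
heading 86.28
```

>>> {"method": "jog_arm", "body": {
  "rows": [
    {"az": -8.1,"fingers": 20},
    {"az": -8.1,"fingers": 20},
    {"az": -8.1,"fingers": 20},
    {"az": -8.1,"fingers": 20},
    {"az": -8.1,"fingers": 20},
    {"az": -8.1,"fingers": 20},
    {"az": -8.1,"fingers": 20},
    {"az": -8.1,"fingers": 20}
  ]
}}

```text
invalid input
```

```bash
cat > st.py <<'E'
from h import *
from scipy.spatial.transform import Rotation as R
def st(target=None,v=True):
    o=bot.get_obs();q=o["tool_rot"];r=R.from_quat(np.r_[q[1:],q[0]]);M=r.as_matrix();p=o["eef_pos"]*1000
    th=np.radians(88.2);u=np.array([np.cos(th),np.sin(th)]);n=np.array([-u[1],u[0]]);d=p[:2]-[500.5,-129.1]
    print("t",round(float(o["t"]),2),"tcp",p.round(1),"lane",(d@u).round(1),(d@n).round(1),"yaw",np.degrees(np.arctan2(M[1,0],M[0,0])).round(2),"tilt",np.degrees(M[:2,2]).round(2),"F",o["contact_force"].round(2),"w",round(float(o["gripper_width"])*85.4,1))
    if target is not None: print("tool shift",(M.T@(np.array(target)-p)).round(1))
    return o
E
python3 -c "
from st import *
st((502.5,-345,140))"
```

```text
t 0.3 tcp [ 262.  -621.9  209.6] lane -500.0 222.9 yaw 22.85 tilt [-0.01  0.03] F [ 0.61 -0.02 -0.58] w 85.3
tool shift [ 329.1 -161.7   69.7]
```

>>> {"method": "jog_arm", "body": {
  "force": 20,
  "rows": [
    {"x": 0,"y": 0,"z": 0,"ax": 0,"ay": 0,"az": -8.1,"fingers": 20},
    {"x": 0,"y": 0,"z": 0,"ax": 0,"ay": 0,"az": -8.1,"fingers": 20},
    {"x": 0,"y": 0,"z": 0,"ax": 0,"ay": 0,"az": -8.1,"fingers": 20},
    {"x": 0,"y": 0,"z": 0,"ax": 0,"ay": 0,"az": -8.1,"fingers": 20},
    {"x": 0,"y": 0,"z": 0,"ax": 0,"ay": 0,"az": -8.1,"fingers": 20},
    {"x": 0,"y": 0,"z": 0,"ax": 0,"ay": 0,"az": -8.1,"fingers": 20},
    {"x": 0,"y": 0,"z": 0,"ax": 0,"ay": 0,"az": -8.1,"fingers": 20},
    {"x": 0,"y": 0,"z": 0,"ax": 0,"ay": 0,"az": -8.1,"fingers": 20}
  ]
}}

```text
t: 1.1
eef_pos: [0.262, -0.622, 0.2098]
tool_rot: [-0.0, 0.72, 0.694, 0.0]
contact_force: [0.4, -0.0, 0.1]
gripper_width: 0.232
grasp_force: 0.0
```

```bash
python3 -c "
from st import *
st((502.5,-345,140))"
```

```text
t 1.1 tcp [ 262.  -622.   209.8] lane -500.2 222.9 yaw 87.97 tilt [-0.01  0.01] F [ 0.37 -0.    0.14] w 19.9
tool shift [285.4 230.6  69.8]
```

>>> {"method": "jog_arm", "body": {
  "rows": [
    {"x": 35.7,"y": 28.8,"z": 8,"ax": 0,"ay": 0,"az": 0,"fingers": 20},
    {"x": 35.7,"y": 28.8,"z": 8,"ax": 0,"ay": 0,"az": 0,"fingers": 20},
    {"x": 35.7,"y": 28.8,"z": 8,"ax": 0,"ay": 0,"az": 0,"fingers": 20},
    {"x": 35.7,"y": 28.8,"z": 8,"ax": 0,"ay": 0,"az": 0,"fingers": 20},
    {"x": 35.7,"y": 28.8,"z": 8,"ax": 0,"ay": 0,"az": 0,"fingers": 20},
    {"x": 35.7,"y": 28.8,"z": 8,"ax": 0,"ay": 0,"az": 0,"fingers": 20},
    {"x": 35.7,"y": 28.8,"z": 8,"ax": 0,"ay": 0,"az": 0,"fingers": 20},
    {"x": 35.7,"y": 28.8,"z": 8,"ax": 0,"ay": 0,"az": 0,"fingers": 20}
  ]
}}

```text
t: 1.9
eef_pos: [0.505, -0.3448, 0.1458]
tool_rot: [0.0, 0.722, 0.692, -0.0]
contact_force: [0.3, -0.6, -1.3]
gripper_width: 0.229
grasp_force: 0.0
```

```bash
python3 -c "
from m import *
from st import *
st((502.5,-345,54))
w=cam('wrist','pics/w1.png');t=cam('top','pics/t1.png');print(boxrect(t,.078,(335,188,425,240)),np.round(w['world_from_camera'],3).tolist())"
```

```text
t 1.9 tcp [ 505.  -344.8  145.8] lane -215.5 -11.3 yaw 87.63 tilt [ 0.01 -0.02] F [ 0.29 -0.6  -1.26] w 19.5
tool shift [-0.3 -2.5 91.8]
(array([ 506.69442749, -217.25317383]), np.float32(175.8136), (37.853206634521484, 54.81211471557617)) [[0.999, -0.04, -0.012, 0.508], [-0.042, -0.959, -0.279, -0.273], [-0.0, 0.279, -0.96, 0.308], [0.0, 0.0, 0.0, 1.0]]
```

View pics/w1.png

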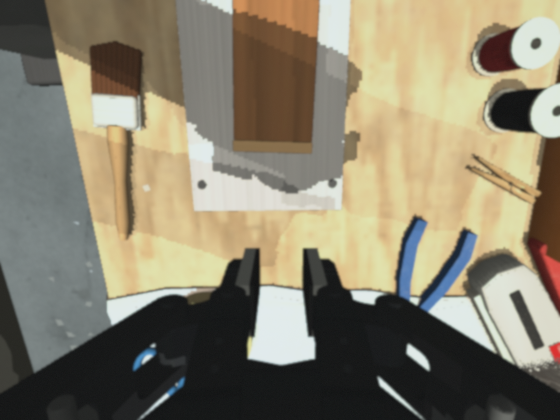

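The wrist view shows the box's near end top edge at (233..312, ~150). The fingers are behind it and aligned, with nothing in between.

>>> {"method": "jog_arm", "body": {
  "rows": [
    {"x": 0,"y": -1,"z": 16,"ax": 0,"ay": 0,"az": -0.5,"fingers": 20},
    {"x": 0,"y": -1,"z": 16,"ax": 0,"ay": 0,"az": 0,"fingers": 20},
    {"x": 0,"y": -1,"z": 16,"ax": 0,"ay": 0,"az": 0,"fingers": 20},
    {"x": 0,"y": 0,"z": 16,"ax": 0,"ay": 0,"az": 0,"fingers": 20},
    {"x": 0,"y": 0,"z": 16,"ax": 0,"ay": 0,"az": 0,"fingers": 20},
    {"x": 0,"y": 0,"z": 11,"ax": 0,"ay": 0,"az": 0,"fingers": 20},
    {"x": 0,"y": 0,"z": 0,"ax": 0,"ay": 0,"az": 0,"fingers": 20},
    {"x": 0,"y": 0,"z": 0,"ax": 0,"ay": 0,"az": 0,"fingers": 20}
  ]
}}

```text
t: 2.8
eef_pos: [0.5012, -0.3461, 0.0549]
tool_rot: [-0.0, 0.718, 0.696, 0.0]
contact_force: [1.0, 0.6, 0.1]
gripper_width: 0.231
grasp_force: 0.0
```

```bash
python3 -c "
from st import *
st((502.5,-320,54))
w=cam('wrist','pics/w2.png');t=cam('top','pics/t2.png')
a=np.hstack([w['pixels'][100:360,130:430],cv2.resize(t['pixels'][160:290,290:440],(300,260),interpolation=cv2.INTER_CUBIC)]);cv2.imwrite('pics/c2.png',a[:,:,::-1])"
```

```text
t 2.8 tcp [ 501.2 -346.1   54.9] lane -216.8 -7.6 yaw 88.15 tilt [0.   0.01] F [1.   0.61 0.13] w 19.7
tool shift [26.1  0.4  0.9]
```

View pics/c2.png

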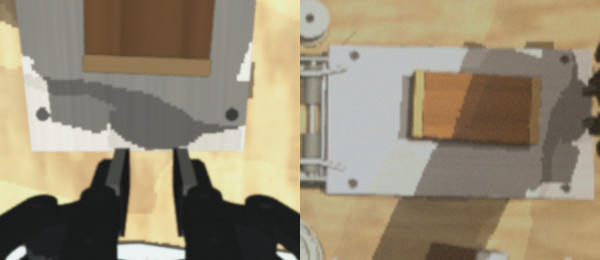

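>>> {"method": "jog_arm", "body": {
  "rows": [
    {"x": 7,"y": 0,"z": 0,"ax": 0,"ay": 0,"az": 0,"fingers": 20},
    {"x": 7,"y": 0,"z": 0,"ax": 0,"ay": 0,"az": 0,"fingers": 20},
    {"x": 7,"y": 0,"z": 0,"ax": 0,"ay": 0,"az": 0,"fingers": 20},
    {"x": 5,"y": 0,"z": 0,"ax": 0,"ay": 0,"az": 0,"fingers": 20},
    {"x": 3,"y": 0,"z": 0,"ax": 0,"ay": 0,"az": 0,"fingers": 20},
    {"x": 3,"y": 0,"z": 0,"ax": 0,"ay": 0,"az": 0,"fingers": 20},
    {"x": 3,"y": 0,"z": 0,"ax": 0,"ay": 0,"az": 0,"fingers": 20},
    {"x": 3,"y": 0,"z": 0,"ax": 0,"ay": 0,"az": 0,"fingers": 20}
  ]
}}

```text
t: 3.7
eef_pos: [0.5025, -0.3089, 0.0551]
tool_rot: [0.001, 0.719, 0.695, -0.0]
contact_force: [0.6, -2.3, -0.6]
gripper_width: 0.232
grasp_force: 0.8
```

```bash
cat > look.py <<'E'
import sys
from st import *
def look(k):
    st();t=cam('top',f'pics/t{k}.png');s=cam('scene',f'pics/s{k}.png');w=cam('wrist',f'pics/w{k}.png')
    R=lambda i,x,y,W,H:cv2.resize(i['pixels'][y:y+H,x:x+W],(400,300),interpolation=cv2.INTER_CUBIC)
    a=np.vstack([np.hstack([R(t,280,170,140,105),R(t,160,170,140,105)]),np.hstack([R(s,220,120,200,150),R(w,100,0,400,300)])])
    cv2.imwrite(f'pics/c{k}.png',a[:,:,::-1])
if __name__=="__main__": look(sys.argv[1])
E
python3 look.py 3
```

```text
t 3.7 tcp [ 502.5 -308.9   55.1] lane -179.6 -7.6 yaw 88.1 tilt [ 0.04 -0.07] F [ 0.59 -2.33 -0.58] w 19.8
```

View pics/c3.png

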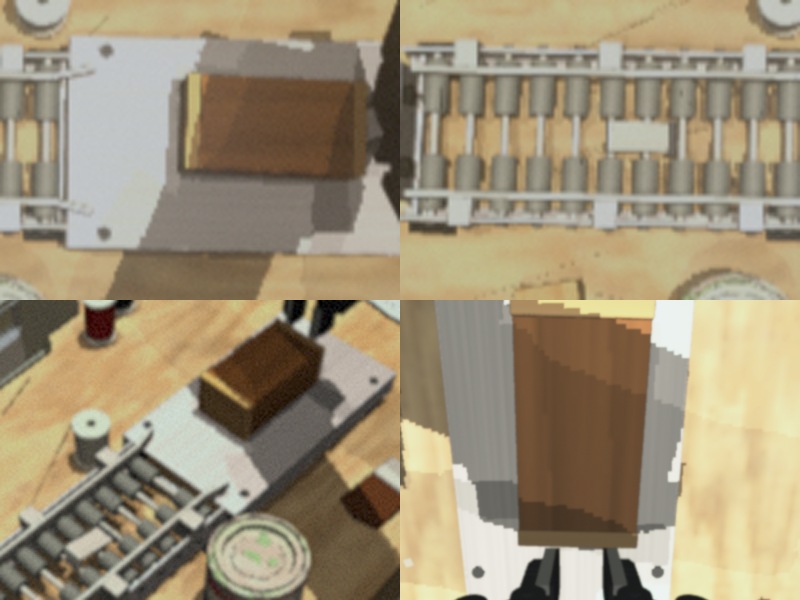

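The composite shows the fingers flush on the near end, clear of the lid. The box is still on the plate, and the wrist view shows its near corners at (218,246) and (337,246).

```bash
cat > bx.py <<'E'
from st import *
TH=np.radians(88.2);U=np.array([np.cos(TH),np.sin(TH)]);N=np.array([-U[1],U[0]])
def lane(P): d=np.asarray(P)[:,:2]*1000-[500.5,-129.1];return np.c_[d@U,d@N]
def wbox(rows=range(40,235,5)):
    c=cam('wrist');h=cv2.cvtColor(cv2.GaussianBlur(c['pixels'],(3,3),0),cv2.COLOR_RGB2HSV);L=[];Rr=[]
    for v in rows:
        k=(h[v,:,1]>85)&(h[v,:,0]<30);m=277
        if not k[m]: continue
        a=m
        while k[a-1] and a>150:a-=1
        b=m
        while k[b+1] and b<420:b+=1
        L.append((a-.5,v));Rr.append((b+.5,v))
    for nm,p in(("L",L),("R",Rr)):
        q=lane(plane(c,p,.078));s=cv2.fitLine(q.astype(np.float32),cv2.DIST_HUBER,0,.5,.01).ravel();sl=s[1]/s[0]
        print(nm,"slope deg",np.degrees(np.arctan(sl)).round(2),"y at x=%.0f..%.0f:"%(q[:,0].min(),q[:,0].max()),[round(float(s[3]+(x-s[2])*sl),1) for x in(q[:,0].min(),q[:,0].max())],"rms",np.std(q[:,1]-s[3]-(q[:,0]-s[2])*sl).round(2))
if __name__=="__main__": st();wbox()
E
python3 bx.py
```

```text
t 3.85 tcp [ 502.5 -308.3   55.1] lane -179.0 -7.6 yaw 88.14 tilt [ 0.03 -0.02] F [ 0.24 -1.04  0.84] w 20.0
L slope deg -1.33 y at x=-159..-81: [20.3, 18.5] rms 0.13
R slope deg -1.48 y at x=-159..-81: [-32.2, -34.2] rms 0.13
```

>>> {"method": "jog_arm", "body": {
  "rows": [
    {"x": 4,"y": 0,"z": 0,"ax": 0,"ay": 0,"az": 0,"fingers": 20},
    {"x": 4,"y": -0.6,"z": 0,"ax": 0,"ay": 0,"az": 0,"fingers": 20},
    {"x": 4,"y": -0.6,"z": 0,"ax": 0,"ay": 0,"az": 0,"fingers": 20},
    {"x": 4,"y": -0.6,"z": 0,"ax": 0,"ay": 0,"az": 0,"fingers": 20},
    {"x": 4,"y": -0.6,"z": 0,"ax": 0,"ay": 0,"az": 0,"fingers": 20},
    {"x": 4,"y": -0.6,"z": 0,"ax": 0,"ay": 0,"az": 0,"fingers": 20},
    {"x": 2,"y": -0.3,"z": 0,"ax": 0,"ay": 0,"az": 0,"fingers": 20},
    {"x": 0,"y": 0,"z": 0,"ax": 0,"ay": 0,"az": 0,"fingers": 20}
  ]
}}

```text
t: 4.7
eef_pos: [0.4998, -0.2814, 0.055]
tool_rot: [-0.0, 0.718, 0.696, 0.0]
contact_force: [0.4, -1.5, 1.5]
gripper_width: 0.234
grasp_force: 1.0
```

```bash
python3 bx.py
```

```text
t 4.7 tcp [ 499.8 -281.4   55. ] lane -152.2 -4.1 yaw 88.18 tilt [-0.01  0.02] F [ 0.36 -1.51  1.52] w 20.0
L slope deg -0.58 y at x=-132..-54: [23.9, 23.1] rms 0.14
R slope deg -0.71 y at x=-132..-54: [-28.6, -29.5] rms 0.12
```

>>> {"method": "jog_arm", "body": {
  "rows": [
    {"x": 4,"y": -0.4,"z": 0,"ax": 0,"ay": 0,"az": 0,"fingers": 20},
    {"x": 4,"y": -0.5,"z": 0,"ax": 0,"ay": 0,"az": 0,"fingers": 20},
    {"x": 4,"y": -0.5,"z": 0,"ax": 0,"ay": 0,"az": 0,"fingers": 20},
    {"x": 4,"y": -0.5,"z": 0,"ax": 0,"ay": 0,"az": 0,"fingers": 20},
    {"x": 3,"y": -0.4,"z": 0,"ax": 0,"ay": 0,"az": 0,"fingers": 20},
    {"x": 1,"y": -0.1,"z": 0,"ax": 0,"ay": 0,"az": 0,"fingers": 20},
    {"x": 0,"y": 0,"z": 0,"ax": 0,"ay": 0,"az": 0,"fingers": 20},
    {"x": 0,"y": 0,"z": 0,"ax": 0,"ay": 0,"az": 0,"fingers": 20}
  ]
}}

```text
t: 5.55
eef_pos: [0.4981, -0.2615, 0.0549]
tool_rot: [-0.0, 0.718, 0.696, 0.0]
contact_force: [-0.1, -0.9, 2.2]
gripper_width: 0.237
grasp_force: 1.3
```

```bash
python3 bx.py; python3 - <<'E'
from m import *
from bx import *
t=cam('top','pics/t5.png');h=cv2.cvtColor(cv2.GaussianBlur(t['pixels'],(3,3),0),cv2.COLOR_RGB2HSV)
p=[];q=[]
for u in range(322,372,4):
    k=(h[:,u,1]>85)&(h[:,u,0]<30);m=215
    if not k[m]:continue
    a=m
    while k[a-1]:a-=1
    b=m
    while k[b+1]:b+=1
    p.append((u,a-.5));q.append((u,b+.5))
for z in (p,q): print(lane(plane(t,z,.078)).round(1).tolist())
c=t['pixels'][175:265,280:400,::-1];cv2.imwrite('pics/c5.png',cv2.resize(c,None,fx=6,fy=6,interpolation=cv2.INTER_CUBIC))
E
```

```text
t 5.55 tcp [ 498.1 -261.5   54.9] lane -132.4 -1.7 yaw 88.16 tilt [-0.01  0.03] F [-0.09 -0.94  2.24] w 20.3
L slope deg -0.45 y at x=-113..-35: [26.2, 25.6] rms 0.14
R slope deg -0.76 y at x=-113..-35: [-26.1, -27.1] rms 0.12
[[-28.2, -29.0], [-34.9, -29.1], [-41.5, -27.5], [-48.2, -27.7], [-54.8, -27.8], [-61.4, -27.9], [-68.1, -28.1], [-74.7, -28.2], [-81.3, -28.3], [-87.9, -28.4], [-94.6, -28.6], [-101.2, -27.0], [-107.8, -27.1]]
[[-28.9, 27.7], [-35.5, 27.5], [-42.1, 27.4], [-48.6, 27.3], [-55.2, 27.1], [-61.8, 27.0], [-68.4, 28.5], [-75.0, 28.4], [-81.5, 28.2], [-88.1, 28.1], [-94.7, 27.9], [-101.2, 29.5], [-107.8, 29.3]]
```

View pics/c5.png

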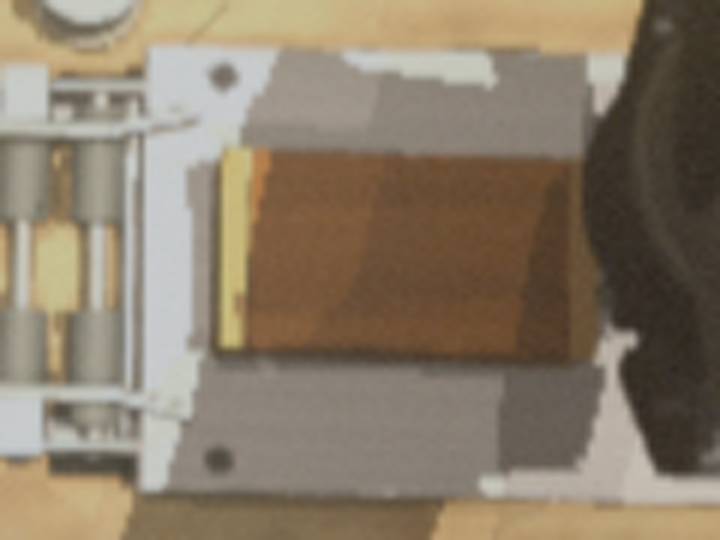

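The crop shows the box front at u≈317, just before the flares, centred between them and about 0.7° askew to the right. I'll trim that while going on.

>>> {"method": "jog_arm", "body": {
  "rows": [
    {"x": 4,"y": 0,"z": 0,"ax": 0,"ay": 0,"az": -0.2,"fingers": 20},
    {"x": 4,"y": 0,"z": 0,"ax": 0,"ay": 0,"az": -0.2,"fingers": 20},
    {"x": 4,"y": 0,"z": 0,"ax": 0,"ay": 0,"az": -0.2,"fingers": 20},
    {"x": 4,"y": 0,"z": 0,"ax": 0,"ay": 0,"az": -0.1,"fingers": 20},
    {"x": 3,"y": 0,"z": 0,"ax": 0,"ay": 0,"az": 0,"fingers": 20},
    {"x": 1,"y": 0,"z": 0,"ax": 0,"ay": 0,"az": 0,"fingers": 20},
    {"x": 0,"y": 0,"z": 0,"ax": 0,"ay": 0,"az": 0,"fingers": 20},
    {"x": 0,"y": 0,"z": 0,"ax": 0,"ay": 0,"az": 0,"fingers": 20}
  ]
}}

```text
t: 6.45
eef_pos: [0.4986, -0.2414, 0.0549]
tool_rot: [-0.0, 0.714, 0.7, 0.0]
contact_force: [-0.5, -2.0, 2.7]
gripper_width: 0.236
grasp_force: 1.3
```

```bash
cat > tb.py <<'E'
from bx import *
def tbox(x0,x1):
    t=cam('top');h=cv2.cvtColor(cv2.GaussianBlur(t['pixels'],(3,3),0),cv2.COLOR_RGB2HSV)
    P=lambda x,y:np.r_[(np.array([500.5,-129.1])+x*U+y*N)/1000,.078]
    for y0,nm in((28,"L"),(-28,"R")):
        o=[]
        for x in np.arange(x0,x1,2.):
            # saturation profile across the edge along lane y, half-level crossing
            ys=np.arange(-7,7.1,.25)+y0;uv=proj(t,np.array([P(x,y) for y in ys])).astype(np.float32)
            s=cv2.remap(h[...,1].astype(np.float32),uv[:,0],uv[:,1],cv2.INTER_LINEAR).ravel();
            if y0<0: ys,s=ys[::-1],s[::-1]
            i=np.where(s<85)[0]
            if len(i) and i[0]>0:o.append((x,ys[i[0]]))
        o=np.array(o);s=np.polyfit(o[:,0],o[:,1],1);print("top",nm,"deg",np.degrees(s[0]).round(2),"y@ends",np.polyval(s,[x0,x1]).round(1),"rms",np.std(o[:,1]-np.polyval(s,o[:,0])).round(2))
import sys
if __name__=="__main__": st();wbox(range(60,235,5));tbox(float(sys.argv[1]),float(sys.argv[2]))
E
python3 tb.py -90 -10
```

```text
t 6.45 tcp [ 498.6 -241.4   54.9] lane -112.3 -1.6 yaw 88.86 tilt [-0.01  0.03] F [-0.5  -2.02  2.65] w 20.1
L slope deg 0.55 y at x=-93..-22: [26.7, 27.3] rms 0.13
R slope deg 0.2 y at x=-92..-21: [-25.7, -25.4] rms 0.13
top L deg 0.37 y@ends [29.1 29.6] rms 0.11
top R deg 0.11 y@ends [-27.3 -27.2] rms 0.18
```

>>> {"method": "jog_arm", "body": {
  "rows": [
    {"x": 4,"y": 0.1,"z": 0,"ax": 0,"ay": 0,"az": 0.1,"fingers": 20},
    {"x": 4,"y": 0.2,"z": 0,"ax": 0,"ay": 0,"az": 0.1,"fingers": 20},
    {"x": 4,"y": 0.2,"z": 0,"ax": 0,"ay": 0,"az": 0.1,"fingers": 20},
    {"x": 4,"y": 0.2,"z": 0,"ax": 0,"ay": 0,"az": 0,"fingers": 20},
    {"x": 4,"y": 0.1,"z": 0,"ax": 0,"ay": 0,"az": 0,"fingers": 20},
    {"x": 3,"y": 0,"z": 0,"ax": 0,"ay": 0,"az": 0,"fingers": 20},
    {"x": 1,"y": 0,"z": 0,"ax": 0,"ay": 0,"az": 0,"fingers": 20},
    {"x": 0,"y": 0,"z": 0,"ax": 0,"ay": 0,"az": 0,"fingers": 20}
  ]
}}

```text
t: 7.35
eef_pos: [0.5, -0.2174, 0.0548]
tool_rot: [-0.0, 0.716, 0.698, 0.0]
contact_force: [0.4, -1.2, 2.5]
gripper_width: 0.233
grasp_force: 1.3
```

```bash
python3 tb.py -60 -12
```

```text
t 7.35 tcp [ 500.  -217.4   54.8] lane -88.3 -2.2 yaw 88.57 tilt [-0.01  0.02] F [ 0.45 -1.19  2.48] w 19.9
L slope deg 0.39 y at x=-69..2: [25.9, 26.3] rms 0.17
R slope deg -0.14 y at x=-68..3: [-26.4, -26.6] rms 0.16
top L deg 0.17 y@ends [28.4 28.5] rms 0.11
top R deg -0.02 y@ends [-28.2 -28.2] rms 0.11
```

>>> {"method": "jog_arm", "body": {
  "rows": [
    {"x": 5,"y": 0.03,"z": 0,"ax": 0,"ay": 0,"az": 0,"fingers": 20},
    {"x": 5,"y": 0.03,"z": 0,"ax": 0,"ay": 0,"az": 0,"fingers": 20},
    {"x": 5,"y": 0.03,"z": 0,"ax": 0,"ay": 0,"az": 0,"fingers": 20},
    {"x": 5,"y": 0.03,"z": 0,"ax": 0,"ay": 0,"az": 0,"fingers": 20},
    {"x": 5,"y": 0.03,"z": 0,"ax": 0,"ay": 0,"az": 0,"fingers": 20},
    {"x": 5,"y": 0.03,"z": 0,"ax": 0,"ay": 0,"az": 0,"fingers": 20},
    {"x": 3,"y": 0.03,"z": 0,"ax": 0,"ay": 0,"az": 0,"fingers": 20},
    {"x": 0,"y": 0,"z": 0,"ax": 0,"ay": 0,"az": 0,"fingers": 20}
  ]
}}

```text
t: 8.25
eef_pos: [0.501, -0.1839, 0.0549]
tool_rot: [-0.0, 0.716, 0.698, 0.0]
contact_force: [-0.7, -0.9, 0.9]
gripper_width: 0.232
grasp_force: 0.7
```

```bash
python3 tb.py -10 50; python3 look.py 7
```

```text
t 8.25 tcp [ 501.  -183.9   54.9] lane -54.7 -2.2 yaw 88.61 tilt [-0.01  0.04] F [-0.72 -0.95  0.88] w 19.8
L slope deg 0.58 y at x=-35..36: [25.9, 26.6] rms 0.23
R slope deg -0.57 y at x=-35..36: [-26.3, -27.0] rms 0.19
top L deg 3.08 y@ends [28.3 31.5] rms 1.2
top R deg -1.72 y@ends [-28.8 -30.6] rms 0.41
t 8.35 tcp [ 500.9 -184.1   54.8] lane -55.0 -2.2 yaw 88.58 tilt [-0.02  0.05] F [ 0.59 -0.12  0.85] w 20.0
```

View pics/c7.png

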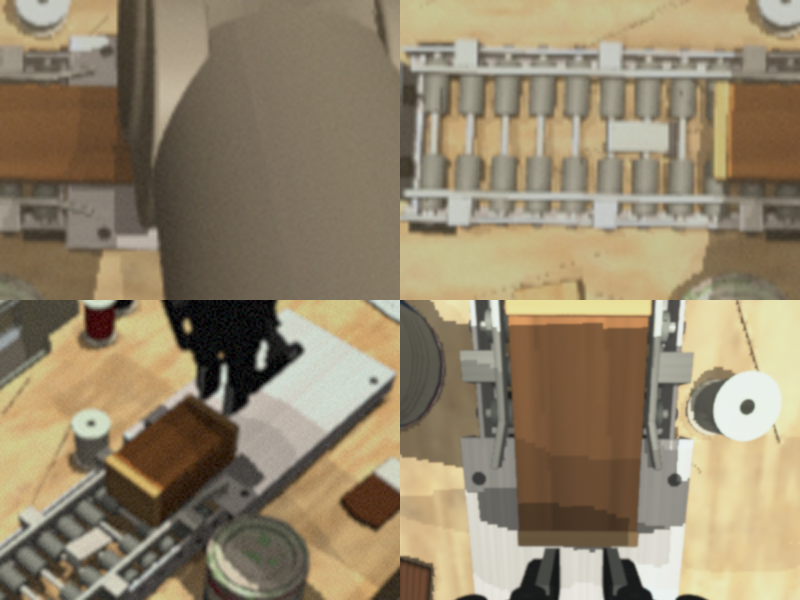

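Composite: the box is in the lane with even gaps to both rails. The wrist view shows sides at 518/637 and rails at about 500/655, and the fingers sit square on the near end.

>>> {"method": "jog_arm", "body": {
  "rows": [
    {"x": 5,"y": 0.03,"z": 0,"ax": 0,"ay": 0,"az": 0,"fingers": 20},
    {"x": 6,"y": 0.03,"z": 0,"ax": 0,"ay": 0,"az": 0,"fingers": 20},
    {"x": 6,"y": 0.03,"z": 0,"ax": 0,"ay": 0,"az": 0,"fingers": 20},
    {"x": 6,"y": 0.03,"z": 0,"ax": 0,"ay": 0,"az": 0,"fingers": 20},
    {"x": 6,"y": 0.03,"z": 0,"ax": 0,"ay": 0,"az": 0,"fingers": 20},
    {"x": 6,"y": 0.03,"z": 0,"ax": 0,"ay": 0,"az": 0,"fingers": 20},
    {"x": 5,"y": 0.03,"z": 0,"ax": 0,"ay": 0,"az": 0,"fingers": 20},
    {"x": 2,"y": 0,"z": 0,"ax": 0,"ay": 0,"az": 0,"fingers": 20}
  ]
}}

```text
t: 9.3
eef_pos: [0.5024, -0.1424, 0.055]
tool_rot: [0.0, 0.716, 0.698, 0.0]
contact_force: [0.6, -2.5, 0.8]
gripper_width: 0.233
grasp_force: 0.9
```

```bash
cat > g.py <<'E'
# wrist: box edges (hue/sat) and rear edge, in lane coordinates
from bx import *
st();wbox(range(40,225,5))
c=cam('wrist');h=cv2.cvtColor(cv2.GaussianBlur(c['pixels'],(3,3),0),cv2.COLOR_RGB2HSV)
for u in(240,277,315):
    v=200
    while h[v,u,1]>85:v+=1
    print("rear x",u,v,lane(plane(c,[(u,v-.5)],.078)).round(1))
E
python3 g.py
```

```text
t 9.3 tcp [ 502.4 -142.4   55. ] lane -13.3 -2.3 yaw 88.58 tilt [ 0.01 -0.01] F [ 0.62 -2.51  0.79] w 19.9
L slope deg 0.72 y at x=11..84: [25.9, 26.8] rms 0.34
R slope deg 0.08 y at x=11..85: [-27.2, -27.1] rms 0.17
rear x 240 246 [[-1.1 16.6]]
rear x 277 246 [[-0.9 -0.3]]
rear x 315 246 [[ -0.8 -17.8]]
```

>>> {"method": "jog_arm", "body": {
  "rows": [
    {"x": 5,"y": 0,"z": 0,"ax": 0,"ay": 0,"az": 0,"fingers": 20},
    {"x": 6,"y": 0,"z": 0,"ax": 0,"ay": 0,"az": 0,"fingers": 20},
    {"x": 6,"y": 0,"z": 0,"ax": 0,"ay": 0,"az": 0,"fingers": 20},
    {"x": 6,"y": 0,"z": 0,"ax": 0,"ay": 0,"az": 0,"fingers": 20},
    {"x": 6,"y": 0,"z": 0,"ax": 0,"ay": 0,"az": 0,"fingers": 20},
    {"x": 6,"y": 0,"z": 0,"ax": 0,"ay": 0,"az": 0,"fingers": 20},
    {"x": 5,"y": 0,"z": 0,"ax": 0,"ay": 0,"az": 0,"fingers": 20},
    {"x": 2,"y": 0,"z": 0,"ax": 0,"ay": 0,"az": 0,"fingers": 20}
  ]
}}

```text
t: 10.2
eef_pos: [0.5035, -0.1001, 0.055]
tool_rot: [-0.0, 0.716, 0.698, 0.0]
contact_force: [1.0, -0.3, 1.2]
gripper_width: 0.23
grasp_force: 0.6
```

```bash
python3 g.py
```

```text
t 10.2 tcp [ 503.5 -100.1   55. ] lane 29.1 -2.1 yaw 88.6 tilt [0.01 0.02] F [ 1.05 -0.32  1.23] w 19.7
L slope deg 0.32 y at x=53..127: [26.3, 26.7] rms 0.37
R slope deg 0.21 y at x=54..127: [-27.2, -27.0] rms 0.13
rear x 240 246 [[41.2 16.9]]
rear x 277 246 [[41.4 -0.1]]
rear x 315 247 [[ 41.  -17.5]]
```

>>> {"method": "jog_arm", "body": {
  "rows": [
    {"x": 5,"y": 0.03,"z": 0,"ax": 0,"ay": 0,"az": 0,"fingers": 20},
    {"x": 6,"y": 0.03,"z": 0,"ax": 0,"ay": 0,"az": 0,"fingers": 20},
    {"x": 6,"y": 0.03,"z": 0,"ax": 0,"ay": 0,"az": 0,"fingers": 20},
    {"x": 6,"y": 0.03,"z": 0,"ax": 0,"ay": 0,"az": 0,"fingers": 20},
    {"x": 6,"y": 0.03,"z": 0,"ax": 0,"ay": 0,"az": 0,"fingers": 20},
    {"x": 6,"y": 0.03,"z": 0,"ax": 0,"ay": 0,"az": 0,"fingers": 20},
    {"x": 5,"y": 0.03,"z": 0,"ax": 0,"ay": 0,"az": 0,"fingers": 20},
    {"x": 2,"y": 0,"z": 0,"ax": 0,"ay": 0,"az": 0,"fingers": 20}
  ]
}}

```text
t: 11.1
eef_pos: [0.5046, -0.0581, 0.0549]
tool_rot: [-0.0, 0.716, 0.698, 0.0]
contact_force: [-0.6, -1.1, 0.3]
gripper_width: 0.232
grasp_force: 0.4
```

```bash
python3 g.py
```

```text
t 11.1 tcp [504.6 -58.1  54.9] lane 71.1 -1.9 yaw 88.6 tilt [-0.    0.01] F [-0.6  -1.14  0.25] w 19.8
L slope deg 0.49 y at x=95..169: [26.1, 26.7] rms 0.36
R slope deg 0.12 y at x=96..169: [-27.2, -27.1] rms 0.13
rear x 240 246 [[83.2 17.1]]
rear x 277 246 [[83.3  0.1]]
rear x 315 246 [[ 83.5 -17.3]]
```

>>> {"method": "jog_arm", "body": {
  "rows": [
    {"x": 5,"y": 0.03,"z": 0,"ax": 0,"ay": 0,"az": 0,"fingers": 20},
    {"x": 6,"y": 0.03,"z": 0,"ax": 0,"ay": 0,"az": 0,"fingers": 20},
    {"x": 6,"y": 0.03,"z": 0,"ax": 0,"ay": 0,"az": 0,"fingers": 20},
    {"x": 6,"y": 0.03,"z": 0,"ax": 0,"ay": 0,"az": 0,"fingers": 20},
    {"x": 6,"y": 0.03,"z": 0,"ax": 0,"ay": 0,"az": 0,"fingers": 20},
    {"x": 6,"y": 0.03,"z": 0,"ax": 0,"ay": 0,"az": 0,"fingers": 20},
    {"x": 6,"y": 0.03,"z": 0,"ax": 0,"ay": 0,"az": 0,"fingers": 20},
    {"x": 4,"y": 0,"z": 0,"ax": 0,"ay": 0,"az": 0,"fingers": 20}
  ]
}}

```text
t: 12.0
eef_pos: [0.5061, -0.0132, 0.055]
tool_rot: [-0.0, 0.716, 0.698, 0.0]
contact_force: [0.2, -0.5, -0.0]
gripper_width: 0.239
grasp_force: 0.4
```

>>> {"method": "jog_arm", "body": {
  "rows": [
    {"x": 2,"y": 0,"z": 0,"ax": 0,"ay": 0,"az": 0,"fingers": 20},
    {"x": 1,"y": 0,"z": 0,"ax": 0,"ay": 0,"az": 0,"fingers": 20},
    {"x": 0,"y": 0,"z": 0,"ax": 0,"ay": 0,"az": 0,"fingers": 20},
    {"x": 0,"y": 0,"z": 0,"ax": 0,"ay": 0,"az": 0,"fingers": 20},
    {"x": 0,"y": 0,"z": 0,"ax": 0,"ay": 0,"az": 0,"fingers": 20},
    {"x": 0,"y": 0,"z": 0,"ax": 0,"ay": 0,"az": 0,"fingers": 20},
    {"x": 0,"y": 0,"z": 0,"ax": 0,"ay": 0,"az": 0,"fingers": 20},
    {"x": 0,"y": 0,"z": 0,"ax": 0,"ay": 0,"az": 0,"fingers": 20}
  ]
}}

```text
t: 12.8
eef_pos: [0.506, -0.0111, 0.0549]
tool_rot: [0.0, 0.716, 0.698, 0.0]
contact_force: [0.3, 0.7, -0.2]
gripper_width: 0.237
grasp_force: 0.0
```

```bash
python3 g.py
```

```text
t 12.8 tcp [506.  -11.1  54.9] lane 118.2 -1.8 yaw 88.54 tilt [0. 0.] F [ 0.26  0.68 -0.17] w 20.2
L slope deg 0.49 y at x=143..216: [26.1, 26.8] rms 0.3
R slope deg 0.14 y at x=143..216: [-27.2, -27.1] rms 0.13
rear x 240 246 [[130.3  17.1]]
rear x 277 246 [[130.4   0.2]]
rear x 315 246 [[130.5 -17.3]]
```

>>> {"method": "jog_arm", "body": {
  "rows": [
    {"x": -5,"y": 0,"z": 0,"ax": 0,"ay": 0,"az": 0,"fingers": 20},
    {"x": -10,"y": 0,"z": 0,"ax": 0,"ay": 0,"az": 0,"fingers": 20},
    {"x": -15,"y": 0,"z": 0,"ax": 0,"ay": 0,"az": 0,"fingers": 20},
    {"x": -20,"y": 0,"z": 0,"ax": 0,"ay": 0,"az": 0,"fingers": 20},
    {"x": -20,"y": 0,"z": -5,"ax": 0,"ay": 0,"az": 0,"fingers": 20},
    {"x": -20,"y": 0,"z": -15,"ax": 0,"ay": 0,"az": 0,"fingers": 20},
    {"x": -20,"y": 0,"z": -20,"ax": 0,"ay": 0,"az": 0,"fingers": 20},
    {"x": -10,"y": 0,"z": -20,"ax": 0,"ay": 0,"az": 0,"fingers": 20}
  ]
}}

```text
t: 13.7
eef_pos: [0.5021, -0.1341, 0.1153]
tool_rot: [-0.0, 0.717, 0.697, -0.001]
contact_force: [0.3, 0.1, 0.3]
gripper_width: 0.231
grasp_force: 0.0
```

```bash
python3 - <<'E'
from st import *
st();t=cam('top');s=cam('scene');w=cam('wrist')
R=lambda i,x,y,W,H:cv2.resize(i['pixels'][y:y+H,x:x+W],(400,300),interpolation=cv2.INTER_CUBIC)
a=np.vstack([np.hstack([R(t,150,165,140,105),R(s,150,180,160,120)]),np.hstack([R(w,180,40,200,150),R(s,150,120,280,210)])]);cv2.imwrite('pics/fin.png',a[:,:,::-1])
E
```

```text
t 13.7 tcp [ 502.1 -134.1  115.3] lane -5.0 -1.8 yaw 88.36 tilt [-0.06 -0.04] F [0.29 0.13 0.29] w 19.7
```

View pics/fin.png

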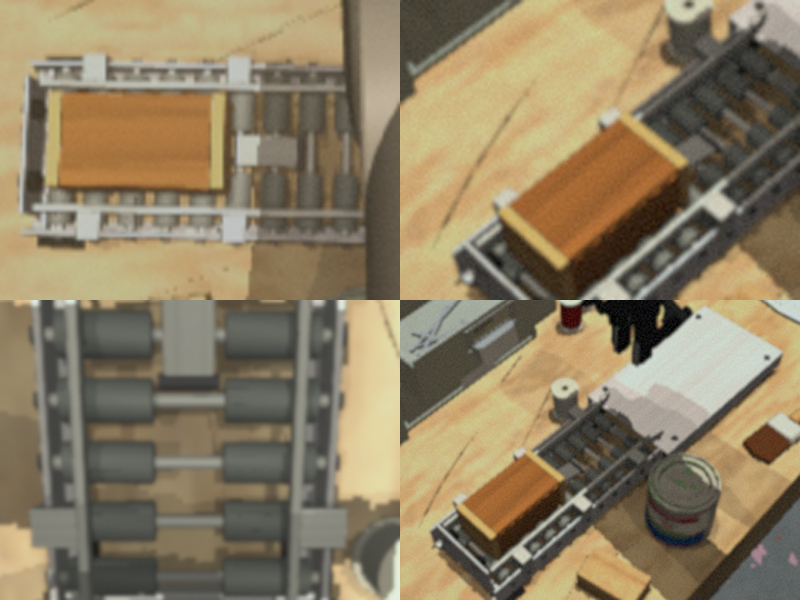

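The final composite shows the box in the bay and centred between the rails. Its near end is at top u≈229, beyond the catch tip at u≈233. The catch looks the same length as at the start (233–254), so it is up, and the tin, block and reel haven't moved.

```bash
python3 -c "
from station import bot
print(bot.hand_in())"
```

```text
the job is handed in; nothing more can be done
None
```

The box is resting in the drying bay, its centre about 182 mm down the lane. The catch looks up behind it, it stayed centred between the rails in every check, and the job was handed in at about 14 s.

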